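# Refit the winged knob on the notepad binding punch

## Robot

A 7-joint arm with a two-finger parallel gripper is mounted at the origin on the work surface. World frame = base frame: x ahead of the robot, y to its left, z up, the work surface at z = 0. Lengths are in m, angles in rad, forces in N, time in s.
With the tool pointing down it reaches from about 0.4 to 0.925 m from the base axis. Payload 4.1 kg.
Tool frame: the origin (TCP) lies on the centre line of the jaws, within the pads' length; the fingertips stand 8 mm ahead of it and the grasp point (between the pads) lies 11 mm behind it; z points along the fingers, y is the line along which they close (so a half turn about z gives the same grasp; the last joint's range is limited). The gripper opens to 85 mm and grips with 20 to 120 N. Pads are 22 mm wide; open, the fingers measure 114 mm over their backs; the gripper's body (76 mm by 85 mm) begins 54 mm behind the grasp point. The pads swing forward as they close: fully open they stand 13 mm farther back than shut.
Start: joints at [-1.224, 0.398, 0.045, 1.537, -0.019, 1.207, -0.051], TCP at [0.28, 0.587, 0.239] pointing down, gripper open.
Joint ranges: [-2.82, 2.82], [-0.49, 2.23], [-1.37, 1.46], [0, 2.46], [-1.36, 4.5], [0.23, 2], [-2.94, 2.94]. Speed limits (rad/s): [2.57, 2.57, 3.14, 3.14, 3.14, 3.14, 3.14].

## Interface

Orientations are given as a unit quaternion [x, y, z, w].
In Python, from station import manip gives the robot as it stands. The module is installed in compiled form; this text tells all that it offers.
- The arm moves only by the shell command python3 -m creep 'ROWS' [OPENING]. ROWS is JSON, a list of rows, each a list of 6 numbers: the shift along the tool's x, y, z in mm, then the turn, a rotation vector about the tool's x, y, z in degrees. A call has 1 to 20 rows; each row shifts and turns the commanded pose from where the row before left it, along the tool's axes as they then stand; what a row does not reach is not made up. A row lasts 1/8 s, in which the tool goes at most 62.5 mm and 10.7 degrees, less where a joint would pass 70% of its speed; a pose out of reach is approached as far as the arm can. A call with a gripper value outside its range is refused whole. OPENING is the opening, from 0 (shut) to 1 (fully open), set as the call begins (- or left out, the last holds). The fingers move at their own pace and stop on an object; the grip force is fixed at half the most. Time passes only in rows, so rows that do not move let the fingers close. It gives the time, the measured TCP pose, the force, the opening and the grip force at its end, in the units of the state.
- manip.sense(): the state, without advancing time (a new reading comes with each control period).
- manip.grab_frame(name): name is "scene" or "top" or "wrist"; returns the picture (480x640x3 uint8, red, green, blue); there is no depth.
- manip.camera_info(name): a dict with "mtx" (3x3 intrinsics, pixels), "rvec" (rotation vector, rad) and "tvec" (3), from world to camera coordinates, as OpenCV has them. Camera axes: x right, y down, z forward; pixel columns grow to the right and rows downward; lengths in m; the calibration is good to about 2 mm. A picture is of the moment at which its call begins: read the wrist's pose just before it. camera_info takes no time and is no camera call; for the wrist camera it gives the pose at the moment of the call.
- manip.close_job(): hands the job in; it is judged then, once.
Trained networks look in the newest picture that a camera, given by its name, has taken for a name from the list of things; names that differ only in an ending like _2 or _b are one class to them, and where a whole thing is asked for, a point or a joint stands for the part that bears it (a point fixed in the world has none). Each returns a list of dicts, best first, with "score" (0 to 1); they miss things now and then, are a little off and sometimes report something else, mostly with a low value. They report only what shows in the picture. A call takes as long as a camera call.
- manip.search_frame(target, camera): "position" ([x, y, z] in m, in the coordinates of the camera as it stood for that picture, good to about 4 mm: the middle of the surface that is visible of it).
The state is a dict: "time": time; "joint_pos": joint angles; "qd": joint speeds; "tau": joint torques, N m; "tcp_pos": TCP position; "tool_rot": TCP orientation; "wrist_force": force on the tool from outside, world axes, zero at the start; "moment": the same for the moment, N m; "grip_width": opening from 0.0 (shut) to 1.0 (fully open); "finger_force": force on a finger pad.
Only numpy, scipy, OpenCV 4.12 (cv2) and the standard library are available. Lean on these libraries where they do the work, as an engineer would, in place of code of your own. Each camera call takes 0.05 s, during which the arm holds its last target. There are 200 camera calls.

## Task

The binding punch has lost the knob from its bare flat-sided steel shaft. Pick up the winged knob from the desk, set it on that shaft and turn it so that the flats line up and it drops fully home, then let go. Leave the round knob standing where it is.

Things in the scene. Friction and masses are not known exactly. Their poses are not given: they have to be found in the camera images.
- wing_knob: Grey plastic knob to fit, standing on the desk, open end down. Origin: centre of its lower rim, z up. Round skirt 50 mm across, 30 mm tall; on it a wing to grip, 46 mm long (along x), 12 mm thick (y), from 30 to 58 mm above the origin. Bore in the underside 30 mm (x) by 14 mm (y), 24 mm deep: the wing shows which way it runs; half a turn makes no difference. About 80 g.
- shaft_seat (a point): Foot of the bare steel shaft, centre of its black boss (top of the 50 mm disc), 68 mm above the desk. The upright shaft does not turn; 26 mm long (point's x) by 10 mm thick (y), 20 mm tall, its top 5 mm rounded. It enters the bore if the wing is along x within about 14 degrees, with 2 mm play a side; else the knob stays on its top. Home: the rim is on the boss, the knob's origin at this point.
- binder: Binding punch, fixed: white box 150 (x) by 300 (y) by 62 mm tall, origin under its centre, paper slot in the -x face. On top two bosses, at x = -20, y = +65 and -65 mm: one has the bare shaft (which one varies), the other a fitted low round grey dial, 40 mm across, 22 mm above the box. A steel U lever lies behind it (to x = 135 mm) and beside it (to y = +-165 mm), below 55 mm.
- round_knob: A bystander to leave alone: grey plastic round knob without a wing, 48 mm across at its foot, 38 mm above, 42 mm tall, standing on the desk; origin at the centre of its underside.

How it is judged:
By the outcome, as a careful person would: the job done as asked, in the order asked, and still so for the second after the job is handed in, with the robot touching nothing.
It also fails if it takes over 38 s, if anything falls off the work surface, if the arm or the gripper's body presses on something with over 40 N, if the wrist force passes 120 N, or if a joint passes its speed limit or range.

## Working session

There is one attempt and no reset: what is moved stays moved. The work goes in short steps, Python scripts to look and compute and a shell command to move; the robot and the scene stay as the last step left them, time stands still between calls to the robot, and variables do not carry over. Pictures are saved under pics/ and viewed, at most 10 in all, crops included, and the job is handed in when it is done.

```bash
mkdir -p pics
cat > h.py <<'E'
import numpy as np,cv2
from station import manip as m
from scipy.spatial.transform import Rotation as R
def save(cam,fn):
    ci=m.camera_info(cam); im=m.grab_frame(cam); cv2.imwrite(fn,cv2.cvtColor(im,cv2.COLOR_RGB2BGR)); return ci,im
def find(t,cam,ci,n=3):
    Rm=cv2.Rodrigues(np.array(ci["rvec"],float))[0]; tv=np.array(ci["tvec"],float).ravel()
    for d in m.search_frame(t,cam)[:n]:
        p=np.array(d["position"]); w=Rm.T@(p-tv); u=np.array(ci["mtx"])@p
        print(cam,t,round(d["score"],2),w.round(3),(u[:2]/u[2]).round(0))
def ray(ci,uv,z):
    Rm=cv2.Rodrigues(np.array(ci["rvec"],float))[0]; tv=np.array(ci["tvec"],float).ravel()
    d=Rm.T@np.linalg.inv(np.array(ci["mtx"]))@np.array([uv[0],uv[1],1.]); c=-Rm.T@tv
    return c+d*(z-c[2])/d[2]
def proj(ci,P):
    return cv2.projectPoints(np.array(P,float).reshape(-1,3),np.array(ci["rvec"],float),np.array(ci["tvec"],float),np.array(ci["mtx"],float),None)[0].reshape(-1,2)
def st():
    s=m.sense(); print("t",round(s["time"],2),"tcp",np.round(s["tcp_pos"],4),"\n",R.from_quat(s["tool_rot"]).as_matrix().round(3),"\nF",np.round(s["wrist_force"],1),"w",round(s["grip_width"],3),"ff",s["finger_force"],"q",np.round(s["joint_pos"],2)); return s
E
python3 - <<'E'
from h import *
st()
for c in ["top","scene"]:
    ci,im=save(c,f"pics/{c}1.png")
    for t in ["wing_knob","shaft_seat","round_knob","binder"]: find(t,c,ci)
E
```

```text
t 0.0 tcp [0.28   0.5859 0.2383] 
 [[-0.902  0.431 -0.001]
 [ 0.431  0.902 -0.002]
 [-0.    -0.002 -1.   ]] 
F [-0.9 -0.6  0.1] w 1.001 ff 0.0 q [-1.22  0.4   0.05  1.54 -0.02  1.21 -0.05]
top wing_knob 0.77 [ 0.444 -0.22   0.033] [439. 288.]
top shaft_seat 0.88 [0.526 0.196 0.071] [156. 233.]
top round_knob 0.71 [ 0.583 -0.21   0.041] [429. 196.]
top binder 0.8 [0.565 0.131 0.06 ] [203. 208.]
scene wing_knob 0.74 [ 0.46  -0.219  0.027] [241. 222.]
scene shaft_seat 0.75 [0.548 0.199 0.069] [498. 275.]
scene round_knob 0.82 [ 0.602 -0.206  0.027] [215. 277.]
scene binder 0.6 [0.626 0.142 0.064] [452. 310.]
```

View pics/top1.png

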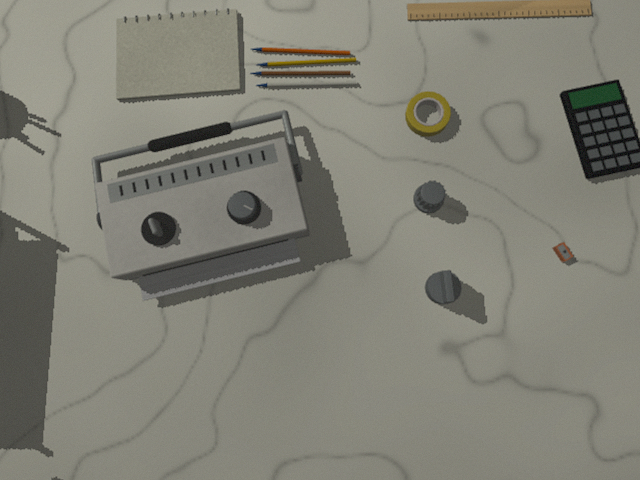

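The top view shows the wing knob at about (441,287) with its wing running nearly vertically in the image, which is world x. The round knob is at (430,197), the bare shaft on the black boss at (157,229), and the dial at (243,207). I'll pass near the shaft first and look at it with the wrist camera.

```bash
python3 -m creep '[[-40,-34,-8,0,0,0],[-40,-34,-8,0,0,0],[-40,-34,-8,0,0,0],[-40,-34,-8,0,0,0],[-40,-34,-8,0,0,0],[-40,-34,-8,0,0,0],[-40,-34,-8,0,0,0],[-40,-34,-8,0,0,0],[0,0,0,0,0,0]]'
python3 - <<'E'
from h import *
st()
ci,im=save("wrist","pics/w1.png")
print(proj(ci,[[.526,.196,.08]]))
for t in ["shaft_seat","binder"]: find(t,"wrist",ci)
E
```

```text
time: 1.62
tcp_pos: [0.4541, 0.1983, 0.3045]
tool_rot: [0.226, 0.974, 0.0, 0.001]
wrist_force: [0.3, 0.8, -0.1]
grip_width: 1.003
finger_force: 0.0
t 1.62 tcp [0.4541 0.1983 0.3045] 
 [[-0.898  0.439  0.003]
 [ 0.439  0.898 -0.   ]
 [-0.002  0.001 -1.   ]] 
F [ 0.3  0.8 -0.1] w 1.003 ff 0.0 q [-0.78  0.07  0.29  1.81 -0.02  1.26  0.64]
[[347.23005606 271.80940607]]
wrist shaft_seat 0.85 [0.534 0.193 0.071] [348. 277.]
wrist shaft_seat 0.71 [0.555 0.158 0.056] [323. 303.]
wrist binder 0.63 [0.555 0.158 0.06 ] [323. 305.]
```

View pics/w1.png

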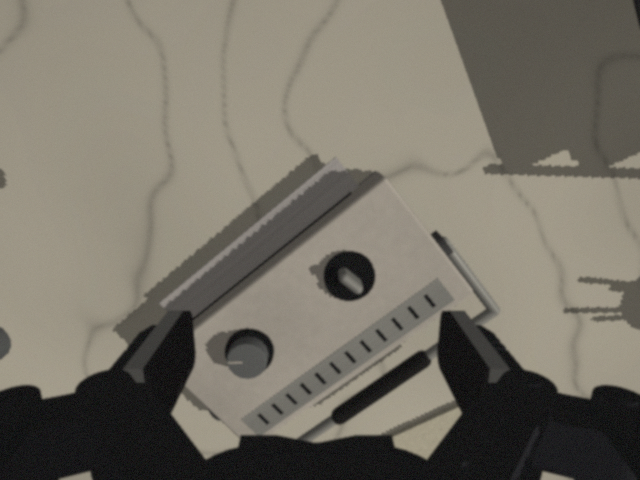

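The wrist view shows the black boss centred at about (349,276) and the shaft as a bright bar from about (341,267) to (361,292). Now I'll measure both numerically.

Run:
```python
from h import *
ci=m.camera_info("wrist"); im=cv2.imread("pics/w1.png"); g=cv2.cvtColor(im,cv2.COLOR_BGR2GRAY)
M=np.zeros_like(g); cv2.circle(M,(349,276),34,255,-1)
dark=((g<60)&(M>0)).astype(np.uint8)
n,l,s,c=cv2.connectedComponentsWithStats(dark); k=1+np.argmax(s[1:,4])
cn=cv2.findContours((l==k).astype(np.uint8),cv2.RETR_EXTERNAL,2)[0][0]
e=cv2.fitEllipse(cv2.convexHull(cn)); print("boss",e, ray(ci,e[0],.068))
M=np.zeros_like(g); cv2.circle(M,(int(e[0][0]),int(e[0][1])),21,255,-1)
for th in (70,90,110):
    b=((g>th)&(M>0)).astype(np.uint8); n,l,s,c=cv2.connectedComponentsWithStats(b); k=1+np.argmax(s[1:,4])
    r=cv2.minAreaRect(np.argwhere(l==k)[:,::-1].astype(np.float32)); bp=cv2.boxPoints(r)
    W=np.array([ray(ci,p,.086)[:2] for p in bp]); c=W.mean(0)
    a,b2=W[1]-W[0],W[2]-W[1]
    if np.linalg.norm(a)<np.linalg.norm(b2): a,b2=b2,a
    print(th,s[k if 0 else 1:,4].max(),c.round(4),np.linalg.norm(a),np.linalg.norm(b2),np.degrees(np.arctan2(a[1],a[0]))%180)
x=im[226:326,299:399]; cv2.imwrite("pics/crop1.png",cv2.resize(x,None,fx=6,fy=6,interpolation=cv2.INTER_CUBIC))
```

```text
boss ((348.35076904296875, 275.4014892578125), (48.34873580932617, 50.84201431274414), 95.0946044921875) [0.53033099 0.20118303 0.068     ]
70 312 [0.5303 0.2033] 0.02489912083765648 0.012748799204046934 25.42440647667637
90 220 [0.5316 0.2037] 0.022092921841884806 0.009963871396594657 24.608318693914228
110 120 [0.5324 0.2034] 0.01976343986681952 0.005652104550631449 25.027277407659323
```

View pics/crop1.png

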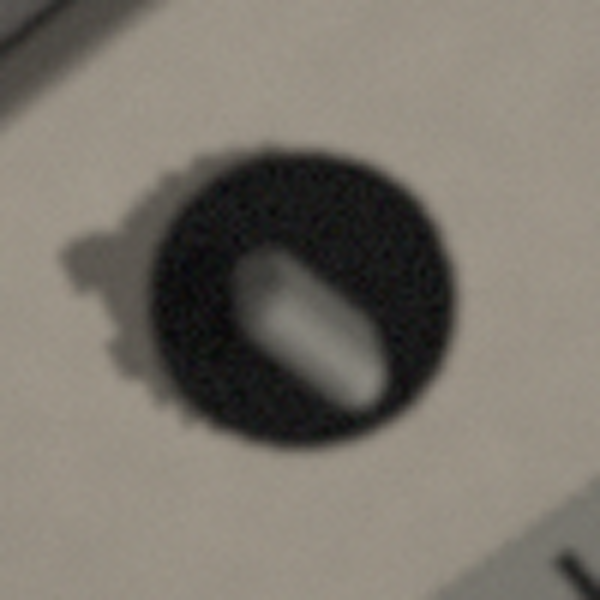

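The shaft is at about (0.530, 0.202), with its long axis about 25° from world x. Its measured size of 25×12.7 mm matches. Next is the wing knob.

```bash
python3 -m creep '[[-22,-47,3,0,0,0],[-22,-47,3,0,0,0],[-22,-47,3,0,0,0],[-22,-47,3,0,0,0],[-22,-47,3,0,0,0],[-22,-47,3,0,0,0],[-22,-47,3,0,0,0],[-22,-47,3,0,0,0],[0,0,0,0,0,-8.7],[0,0,0,0,0,-8.7],[0,0,0,0,0,-8.7],[0,0,0,0,0,0]]'
python3 - <<'E'
from h import *
st()
ci,im=save("wrist","pics/w2.png")
for t in ["wing_knob","round_knob"]: find(t,"wrist",ci)
E
```

```text
time: 3.28
tcp_pos: [0.4491, -0.2105, 0.279]
tool_rot: [-0.006, 1.0, 0.0, -0.0]
wrist_force: [-0.3, 0.3, 0.2]
grip_width: 1.003
finger_force: 0.0
t 3.27 tcp [ 0.4491 -0.2105  0.279 ] 
 [[-1.    -0.011 -0.   ]
 [-0.011  1.     0.   ]
 [ 0.     0.    -1.   ]] 
F [-0.3  0.3  0.2] w 1.003 ff 0.0 q [-0.28  0.11  0.68  1.85 -0.07  1.21  2.01]
wrist wing_knob 0.87 [ 0.446 -0.232  0.032] [293. 194.]
wrist round_knob 0.78 [ 0.58  -0.217  0.039] [308. 328.]
```

View pics/w2.png

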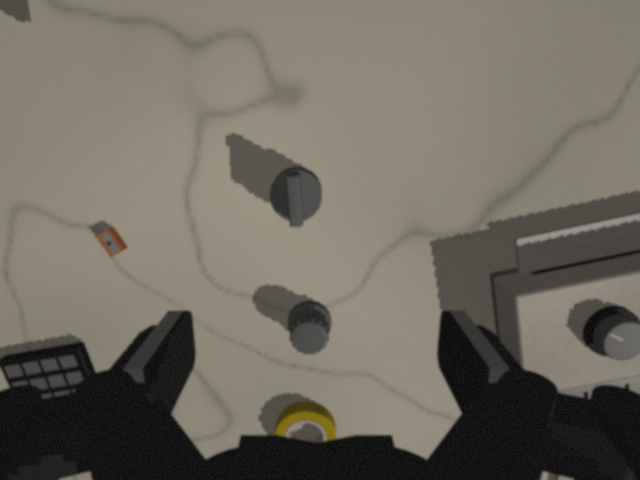

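The wrist view shows the wing knob at about (295,195). Its wing top runs from about (293,176) to (296.5,226), and the round knob is at (309,327).

Run:
```python
from h import *
ci=m.camera_info("wrist"); im=cv2.imread("pics/w2.png")
a,b=ray(ci,(293,176),.058),ray(ci,(296.5,226),.058); print(a,b,(a+b)/2,np.linalg.norm(a-b),np.degrees(np.arctan2(*(b-a)[[1,0]])))
print("skirt centre via z=.03", ray(ci,(297,193),.03))
x=im[145:245,245:345]; cv2.imwrite("pics/crop2.png",cv2.resize(x,None,fx=6,fy=6,interpolation=cv2.INTER_CUBIC))
```

```text
[ 0.42518239 -0.23139123  0.058     ] [ 0.46933339 -0.22854347  0.058     ] [ 0.44725789 -0.22996735  0.058     ] 0.0442427519601037 3.6904914283371837
skirt centre via z=.03 [ 0.44467253 -0.22922986  0.03      ]
```

View pics/crop2.png

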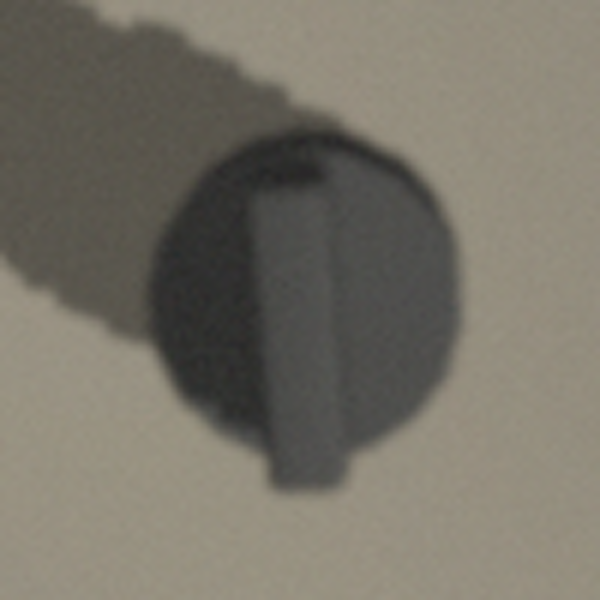

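```bash
python3 -m creep '[[2,-19.5,50,0,0,-3.2],[0,0,50,0,0,0],[0,0,50,0,0,0],[0,0,40,0,0,0],[0,0,27,0,0,0],[0,0,20,0,0,0],[0,0,0,0,0,0],[0,0,0,0,0,0]]'
python3 -c "
from h import *
st()"
```

```text
time: 4.42
tcp_pos: [0.4474, -0.2317, 0.043]
tool_rot: [-0.033, 0.999, -0.0, 0.001]
wrist_force: [0.4, 0.3, -0.4]
grip_width: 1.003
finger_force: 0.0
t 4.42 tcp [ 0.4474 -0.2317  0.043 ] 
 [[-0.998 -0.065  0.001]
 [-0.065  0.998 -0.   ]
 [-0.001 -0.001 -1.   ]] 
F [ 0.4  0.3 -0.4] w 1.003 ff 0.0 q [-0.08  0.45  0.58  2.08 -0.37  0.71  2.38]
```

```bash
python3 -m creep '[[0,1.5,0,0,0,0],[0,0,0,0,0,0],[0,0,0,0,0,0],[0,0,0,0,0,0],[0,0,0,0,0,0],[0,0,0,0,0,0],[0,0,0,0,0,0],[0,0,0,0,0,0],[0,0,0,0,0,0],[0,0,0,0,0,0]]' 0
python3 -c "
from h import *
st()"
```

```text
time: 5.68
tcp_pos: [0.4468, -0.2301, 0.0425]
tool_rot: [-0.033, 0.999, -0.0, 0.0]
wrist_force: [-0.5, 1.1, 4.3]
grip_width: 0.127
finger_force: 59.5
t 5.67 tcp [ 0.4468 -0.2301  0.0425] 
 [[-0.998 -0.066  0.001]
 [-0.066  0.998 -0.   ]
 [-0.001 -0.    -1.   ]] 
F [-0.5  1.1  4.3] w 0.127 ff 59.478639364242554 q [-0.08  0.45  0.58  2.08 -0.37  0.71  2.37]
```

```bash
python3 -m creep '[[0,0,-20,0,0,0],[0,0,-45,0,0,0],[0,0,-45,0,0,0],[0,0,-45,0,0,0],[-12.4,47.3,0,0,0,0],[-12.4,47.3,0,0,0,0],[-12.4,47.3,0,0,0,0],[-12.4,47.3,0,0,0,0],[-12.4,47.3,0,0,0,0],[-12.4,47.3,0,0,0,0],[-12.4,47.3,0,0,0,0],[-12.4,47.3,0,0,0,0],[-12.4,47.3,0,0,0,0],[0,0,0,0,0,-7],[0,0,0,0,0,-7],[0,0,0,0,0,-7],[0,0,0,0,0,0],[0,0,0,0,0,0]]'
python3 - <<'E'
from h import *
st()
ci,im=save("scene","pics/s2.png")
for t in ["wing_knob","shaft_seat"]: find(t,"scene",ci)
cw,iw=save("wrist","pics/w3.png")
for t in ["wing_knob","shaft_seat"]: find(t,"wrist",cw)
x=im[150:350,380:620]; x=cv2.resize(x,(600,500),interpolation=cv2.INTER_CUBIC)
cv2.imwrite("pics/crop3.png",x[:,:,::-1])
E
```

```text
time: 7.92
tcp_pos: [0.5295, 0.2018, 0.1967]
tool_rot: [-0.214, 0.977, -0.0, -0.001]
wrist_force: [-0.3, 0.6, -0.7]
grip_width: 0.126
finger_force: 58.7
t 7.92 tcp [0.5295 0.2018 0.1967] 
 [[-0.909 -0.417 -0.001]
 [-0.417  0.909 -0.   ]
 [ 0.001 -0.    -1.   ]] 
F [-0.3  0.6 -0.7] w 0.126 ff 58.70002806186676 q [-0.75  0.31  0.38  1.8  -0.13  1.06  1.68]
scene wing_knob 0.78 [0.549 0.205 0.183] [519. 208.]
scene shaft_seat 0.72 [0.547 0.195 0.067] [495. 275.]
wrist wing_knob 0.86 [0.516 0.197 0.19 ] [321. 279.]
wrist shaft_seat 0.88 [0.526 0.185 0.068] [296. 215.]
```

View pics/crop3.png

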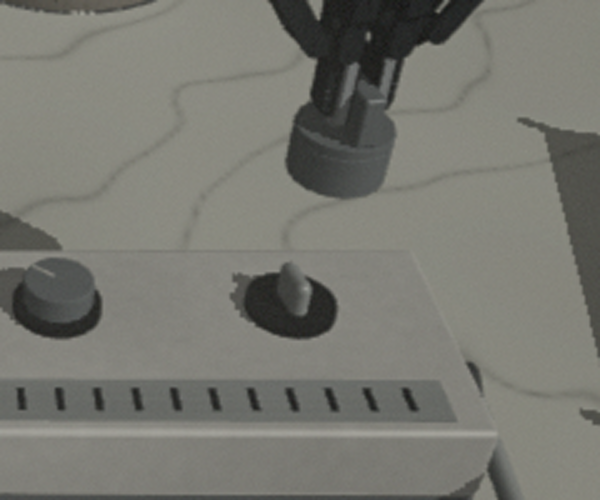

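View pics/w3.png

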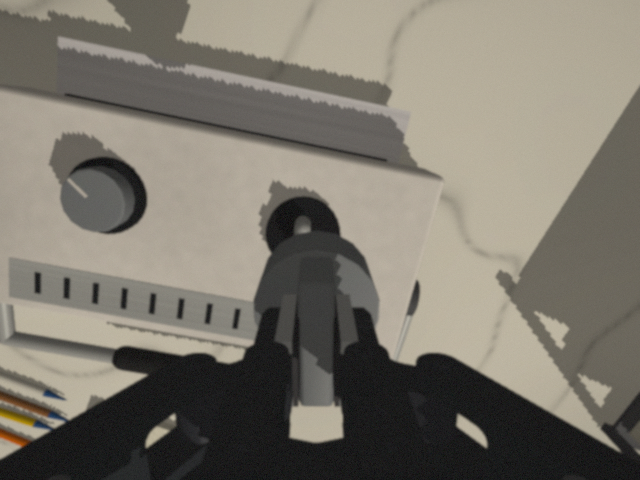

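The scene crop shows the knob held upright above and behind the shaft. The wrist view shows the boss top edge near (303,198) and the knob skirt spanning columns 254–380. I'll compare predicted with observed outlines.

Run:
```python
from h import *
t=np.linspace(0,2*np.pi,200); C=lambda x,y,z,r:np.c_[x+r*np.cos(t),y+r*np.sin(t),t*0+z]
ci=m.camera_info("wrist"); im=cv2.imread("pics/w3.png"); s=m.sense(); p=s["tcp_pos"]
b=proj(ci,C(.5303,.202,.068,.025)); print("boss pred L,R,T",b.min(0)[0],b.max(0)[0],b.min(0)[1])
for z in (p[2]-.0425,p[2]-.0125):
    k=proj(ci,C(p[0],p[1],z,.025)); print("skirt pred",z,k.min(0),k.max(0))
# shaft & wing overlay
def poly(P,c,cl=True): cv2.polylines(im,[np.round(proj(ci,P)*8).astype(np.int32)],cl,c,1,cv2.LINE_AA,3)
poly(C(.5303,.202,.068,.025),(0,0,255)); 
for z in (-.0425,-.0125): poly(C(p[0],p[1],p[2]+z,.025),(0,255,0))
def rect(cx,cy,z,a,l,w):
    q=np.array([[l,w],[-l,w],[-l,-w],[l,-w]])/2@np.array([[np.cos(a),np.sin(a)],[-np.sin(a),np.cos(a)]])
    return np.c_[q+[cx,cy],[z]*4]
poly(rect(.5303,.202,.085,np.radians(25),.026,.010),(0,255,255))
poly(rect(p[0],p[1],p[2]+.0155,np.radians(24.7),.046,.012),(255,0,255))
x=cv2.resize(im[170:420,220:420],None,fx=2.4,fy=2.4,interpolation=cv2.INTER_CUBIC); 
# scene
cs=m.camera_info("scene"); ci=cs; im=cv2.imread("pics/s2.png")
poly(C(.5303,.202,.068,.025),(0,0,255)); 
for z in (-.0425,-.0125): poly(C(p[0],p[1],p[2]+z,.025),(0,255,0))
poly(rect(.5303,.202,.085,np.radians(25),.026,.010),(0,255,255))
y=cv2.resize(im[160:300,460:560],(428,600),interpolation=cv2.INTER_CUBIC); x=cv2.resize(x,(372,465)); 
x=np.vstack([x,np.zeros((135,372,3),np.uint8)]); cv2.imwrite("pics/ov.png",np.hstack([x,y]))
```

```text
boss pred L,R,T 279.08830437033726 354.8348731312645 193.77260906677907
skirt pred 0.1548177558683348 [263.58994315 227.25247651] [372.64812101 329.00900473]
skirt pred 0.1848177558683348 [254.28301327 247.50292574] [382.87025173 364.97753537]
```

View pics/ov.png

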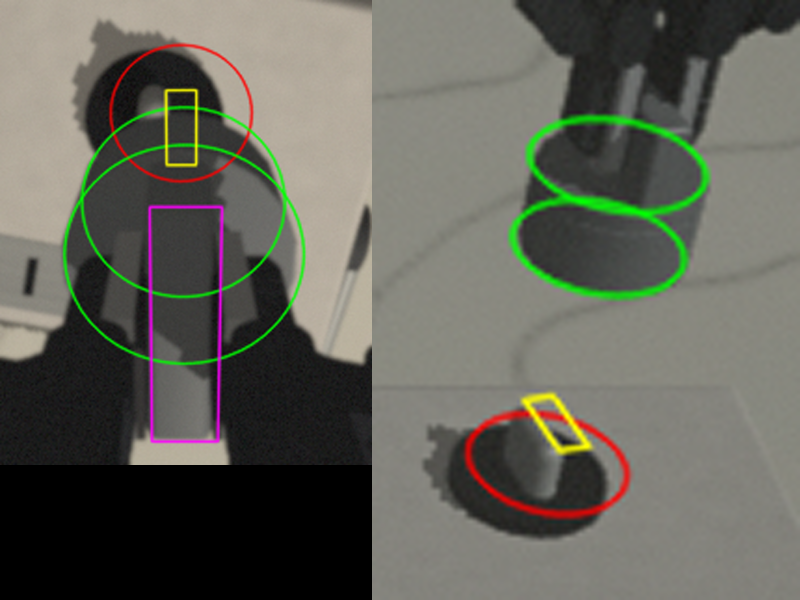

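The held knob matches its prediction in both views, but the boss lies several mm from my estimate. I'll fit its position from all the pictures.

Run:
```python
from h import *
t=np.linspace(0,2*np.pi,200); C=lambda x,y,z,r:np.c_[x+r*np.cos(t),y+r*np.sin(t),t*0+z]
st()
for cam,f,z0 in (("top","top1",None),("scene","s2",None),("wrist","w3",None)):
    ci=m.camera_info(cam); g=cv2.GaussianBlur(cv2.cvtColor(cv2.imread(f"pics/{f}.png"),cv2.COLOR_BGR2GRAY),(3,3),0).astype(float)
    best=[]
    for x in np.arange(.505,.555,.001):
        for y in np.arange(.18,.22,.001):
            o=proj(ci,C(x,y,.068,.0275)[::4]); i=proj(ci,C(x,y,.068,.0225)[::4])
            G=lambda q:cv2.remap(g.astype(np.float32),q[None].astype(np.float32),None,cv2.INTER_LINEAR)[0]
            d=G(o)-G(i)
            best.append((np.clip(d,-20,40).mean(),x,y))
    best.sort(reverse=True); print(cam,[tuple(np.round(b,3)) for b in best[:3]])
```

```text
t 8.22 tcp [0.5299 0.2021 0.1973] 
 [[-0.908 -0.419  0.   ]
 [-0.419  0.908  0.   ]
 [-0.     0.    -1.   ]] 
F [-0.3  0.1 -1.7] w 0.129 ff 58.69557738304138 q [-0.75  0.3   0.38  1.8  -0.13  1.06  1.68]
top [(np.float64(39.923), np.float64(0.534), np.float64(0.193)), (np.float64(39.76), np.float64(0.533), np.float64(0.194)), (np.float64(39.459), np.float64(0.534), np.float64(0.194))]
scene [(np.float64(33.932), np.float64(0.54), np.float64(0.195)), (np.float64(33.382), np.float64(0.541), np.float64(0.195)), (np.float64(33.069), np.float64(0.54), np.float64(0.196))]
wrist [(np.float64(26.221), np.float64(0.533), np.float64(0.194)), (np.float64(26.191), np.float64(0.535), np.float64(0.196)), (np.float64(26.173), np.float64(0.536), np.float64(0.196))]
```

```bash
python3 -m creep '[[-1.7,-8.6,10,0,0,0],[0,0,20,0,0,0],[0,0,17,0,0,0],[0,0,0,0,0,0],[0,0,0,0,0,0],[0,0,0,0,0,0]]'
python3 - <<'E'
from h import *
s=st(); p=np.array(s["tcp_pos"]); ax=np.degrees(np.arctan2(*R.from_quat(s["tool_rot"]).as_matrix()[[1,0],0])); print(ax)
t=np.linspace(0,2*np.pi,200); C=lambda x,y,z,r:np.c_[x+r*np.cos(t),y+r*np.sin(t),t*0+z]
def rect(cx,cy,z,a,l,w):
    a=np.radians(a);q=np.array([[l,w],[-l,w],[-l,-w],[l,-w]])/2@np.array([[np.cos(a),np.sin(a)],[-np.sin(a),np.cos(a)]])
    return np.c_[q+[cx,cy],[z]*4]
ci=m.camera_info("scene"); save("scene","pics/s3.png"); im=cv2.imread("pics/s3.png"); F=5
o=np.array([455,190]); big=cv2.resize(im[190:310,455:575],None,fx=F,fy=F,interpolation=cv2.INTER_CUBIC); raw=big.copy()
def poly(P,c): cv2.polylines(big,[np.round((proj(ci,P)-o+.5)*F).astype(np.int32)],True,c,1,cv2.LINE_AA)
poly(C(.535,.195,.068,.025),(0,0,255))
for z in (-.0425,-.0125): poly(C(p[0],p[1],p[2]+z,.025),(0,255,0))
poly(rect(.535,.195,.083,25,.026,.010),(0,255,255)); poly(rect(p[0],p[1],p[2]+.0155,ax,.046,.012),(255,0,255))
cv2.imwrite("pics/ov2.png",big); save("wrist","pics/w4.png")
E
```

```text
time: 8.98
tcp_pos: [0.5357, 0.1952, 0.1511]
tool_rot: [-0.214, 0.977, 0.0, 0.001]
wrist_force: [0.3, 1.2, -1.1]
grip_width: 0.127
finger_force: 58.7
t 8.97 tcp [0.5357 0.1952 0.1511] 
 [[-0.908 -0.419  0.001]
 [-0.419  0.908  0.001]
 [-0.002  0.    -1.   ]] 
F [ 0.3  1.2 -1.1] w 0.127 ff 58.7135910987854 q [-0.72  0.36  0.37  1.84 -0.16  0.97  1.72]
-155.23504750495607
```

View pics/ov2.png

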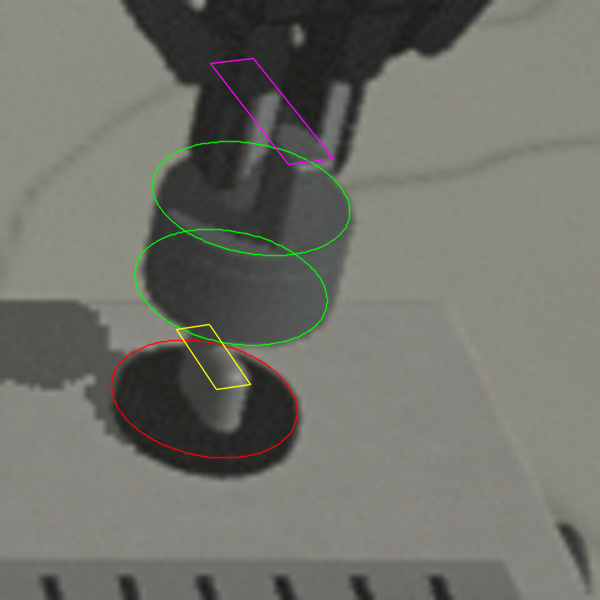

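The boss now matches within about 1 mm, allowing for its dark 6 mm side wall. The knob appears about 1–2 mm to the +y side, so I'll shift it 1 mm and feel downward.

```bash
python3 -m creep '[[0,-1,8,0,0,0],[0,0,8,0,0,0],[0,0,3,0,0,0],[0,0,3,0,0,0],[0,0,2,0,0,0],[0,0,0,0,0,0]]'
```

```text
time: 9.82
tcp_pos: [0.5355, 0.1941, 0.1262]
tool_rot: [-0.214, 0.977, 0.0, -0.0]
wrist_force: [-0.2, -0.5, -1.2]
grip_width: 0.131
finger_force: 58.7
```

There is no force with the rim already below the shaft top, so it is entering the bore.

```bash
python3 -m creep '[[0,0,3,0,0,0],[0,0,3,0,0,0],[0,0,3,0,0,0],[0,0,3,0,0,0],[0,0,2,0,0,0],[0,0,0,0,0,0]]'
```

```text
time: 10.58
tcp_pos: [0.5354, 0.1941, 0.1121]
tool_rot: [-0.214, 0.977, -0.0, -0.0]
wrist_force: [0.4, 0.3, -0.6]
grip_width: 0.125
finger_force: 58.7
```

```bash
python3 -m creep '[[0,0,1,0,0,0],[0,0,1,0,0,0],[0,0,0,0,0,0],[0,0,0,0,0,0]]'
```

```text
time: 11.08
tcp_pos: [0.5356, 0.1941, 0.1106]
tool_rot: [-0.214, 0.977, 0.0, 0.0]
wrist_force: [-0.1, -0.5, 1.6]
grip_width: 0.126
finger_force: 58.9
```

Contact came at the expected height, so the rim is on the boss. Release and retreat.

```bash
python3 -m creep '[[0,0,0,0,0,0],[0,0,0,0,0,0],[0,0,0,0,0,0],[0,0,0,0,0,0]]' 0.6; python3 -m creep '[[0,0,-10,0,0,0],[0,0,-30,0,0,0],[0,0,-50,0,0,0],[0,0,-50,0,0,0],[40,0,0,0,0,0],[40,0,0,0,0,0],[0,0,0,0,0,0],[0,0,0,0,0,0]]'
python3 - <<'E'
from h import *
st()
ci,im=save("scene","pics/s4.png")
for t in ["wing_knob","round_knob"]: find(t,"scene",ci)
b=cv2.imread("pics/s4.png"); F=5; o=np.array([440,200]); big=cv2.resize(b[200:320,440:580],None,fx=F,fy=F,interpolation=cv2.INTER_CUBIC)
t=np.linspace(0,2*np.pi,200)
for z,c in((.068,(0,0,255)),(.098,(0,255,0))):
    P=np.c_[.5355+.025*np.cos(t),.1945+.025*np.sin(t),t*0+z]; cv2.polylines(big,[np.round((proj(ci,P)-o+.5)*F).astype(np.int32)],True,c,1,cv2.LINE_AA)
cv2.imwrite("pics/f.png",big)
E
```

```text
time: 11.58
tcp_pos: [0.5355, 0.1941, 0.1103]
tool_rot: [-0.214, 0.977, 0.0, 0.0]
wrist_force: [-1.4, 0.6, -0.2]
grip_width: 0.603
finger_force: 0.0
time: 12.58
tcp_pos: [0.4636, 0.161, 0.2512]
tool_rot: [-0.214, 0.977, 0.0, 0.001]
wrist_force: [0.4, 0.3, 0.2]
grip_width: 0.602
finger_force: 0.0
t 12.57 tcp [0.4636 0.161  0.2512] 
 [[-0.908 -0.419  0.002]
 [-0.419  0.908  0.001]
 [-0.002  0.    -1.   ]] 
F [0.4 0.3 0.2] w 0.602 ff 0.0 q [-0.79  0.1   0.4   1.9  -0.05  1.14  1.63]
scene wing_knob 0.89 [0.554 0.197 0.099] [500. 261.]
scene round_knob 0.89 [ 0.601 -0.208  0.028] [214. 276.]
```

View pics/f.png

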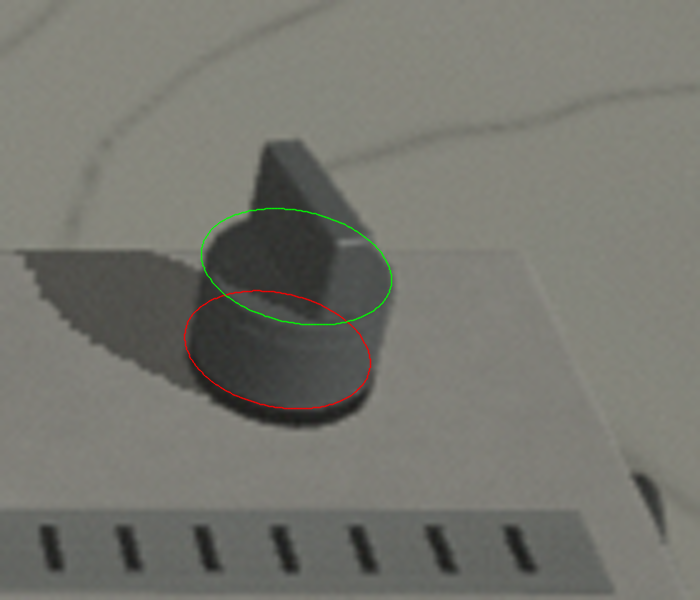

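The picture shows the knob sitting level and flush on the boss, with its rim at about (280,408) and only the 6 mm boss side showing below. The round knob has not moved.

```bash
python3 -c "
from station import manip as m
print(m.close_job())"
```

```text
the job is handed in; nothing more can be done
None
```

The wing knob is fully home on the bare shaft and released, the round knob was left where it stood, and the job was handed in at about 12.6 s of robot time (limit 38 s).

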